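# Wedge up the cooling tray and hold it

## Robot

A 7-joint arm with a two-finger parallel gripper is mounted at the origin on the work surface. World frame = base frame: x ahead of the robot, y to its left, z up, the work surface at z = 0. Lengths are in m, angles in rad, forces in N, time in s.
With the tool pointing down it reaches from about 0.425 to 1.025 m from the base axis. Payload 9.4 kg.
Tool frame: the origin (TCP) lies on the centre line of the jaws, within the pads' length; the fingertips stand 19 mm ahead of it and the grasp point (between the pads) is the TCP; z points along the fingers, y is the line along which they close (so a half turn about z gives the same grasp; the last joint's range is limited). The gripper opens to 93 mm and grips with 3 to 60 N. Pads are 15 mm wide; open, the fingers measure 128 mm over their backs; the gripper's body (75 mm by 188 mm) begins 65 mm behind the grasp point.
Start: joints at [-1.312, 0.599, -0.003, 1.599, 0.002, 0.943, -0.08], TCP at [0.239, 0.685, 0.238] pointing down, gripper open.
Joint ranges: [-2.57, 2.57], [-0.35, 1.97], [-1.29, 1.29], [0.11, 2.56], [-1.05, 4.19], [0.11, 1.86], [-2.63, 2.63]. Speed limits (rad/s): [2.22, 2.22, 3.01, 3.01, 3.14, 3.14, 3.14].

## Interface

Orientations are given as a 3x3 rotation matrix whose columns are the frame's x, y, z axes.
In Python, from bench import monitor, capture, camera_params, manip gives the robot as it stands. The module is installed in compiled form; this text tells all that it offers.
- The arm moves only by the shell command python3 -m inch 'ROWS' [FORCE]. ROWS is JSON, a list of rows, each an object of numbers: "tx", "ty", "tz": the shift along the tool's x, y, z in m; "yaw": the turn about the tool's z in rad; "claw": the opening, from -1 (shut) to 1 (fully open). In form: [{"tx": .., "ty": .., "tz": .., "yaw": .., "claw": ..}, ...]. A call has 1 to 10 rows; each row is the pose to reach, as a shift and turn from the pose commanded when the call began, along the tool's axes at that moment; what a row does not reach only later rows make up. A row lasts 1/12 s, in which the tool goes at most 41.7 mm and 7.16 degrees, less where a joint would pass 70% of its speed; a pose out of reach is approached as far as the arm can. A call with a gripper value outside its range is refused whole. The fingers move at their own pace and stop on an object; FORCE is the grip in N (left out, the last holds). Time passes only in rows, so rows that repeat a pose let the fingers close. It gives the time, the measured TCP pose, the force, the opening and the grip force at its end, in the units of the state.
- monitor.read_state(): the state, without advancing time (a new reading comes with each control period).
- capture(name): name is "scene" or "side" or "wrist"; returns the picture (384x512x3 uint8, red, green, blue); there is no depth.
- camera_params(name): a dict with "K" (3x3 intrinsics, pixels), "R" (3x3) and "t" (3): a world point X has camera coordinates R X + t; the wrist camera has in their place "mount" (4x4, takes a point from camera to tool coordinates, whose origin is the TCP and whose axes are the flange's). Camera axes: x right, y down, z forward; pixel columns grow to the right and rows downward; lengths in m; the calibration is good to about 2 mm. A picture is of the moment at which its call begins: read the wrist's pose just before it. camera_params takes no time and is no camera call.
- manip.sign_off(): hands the job in; it is judged then, once.
The state is a dict: "time_s": time; "joint_positions": joint angles; "dq": joint speeds; "tau": joint torques, N m; "tcp_pos": TCP position; "eef_rot": TCP orientation; "force": force on the tool from outside, world axes, zero at the start; "wrist_torque": the same for the moment, N m; "opening": finger opening in m; "gripper_force": force on a finger pad.
Only numpy, scipy, OpenCV 4.12 (cv2) and the standard library are available. Lean on these libraries where they do the work, as an engineer would, in place of code of your own. Each camera call takes 0.05 s, during which the arm holds its last target. There are 200 camera calls.

## Task

Take the yellow wedge and slide it flat along the bench, thin end first and straight in from the front, under the middle of the steel tab of the bean cooler's red tray, until the tray's front just lifts off its black base, about 5 mm at the tab's front edge. Keep your gripper off the tray itself and leave the jar, the gas canister and the meter where they are. Finish while still gripping the wedge and holding it there flat on the bench, so that a colleague can change the seal: do not let go.

Things in the scene. Friction and masses are not known exactly. Their poses are not given: they have to be found in the camera images.
- wedge_grip (a point): Centre of the upright grip block (34 x 30 x 55 mm tall) of the loose yellow wedge, 27.5 above its underside; grasp from above across the 30 mm width (y). x points to the thin end, z up. From 17 ahead of this point a 30 wide ramp falls from 26.5 to 4 above the underside over 90 (1 down per 4), its thin end 107 ahead. Starts flat on the bench left or right of the cooler's front. 0.1-0.16 kg.
- tray_lip (a point): Middle of the tab's rolled front edge, on the roll's axis (8 mm diameter, 64 long in y); 18 mm above the bench when down. x points level into the cooler (push direction), y along the edge. With the wedge flat and pointing along x, its ramp first touches the roll when wedge_grip is about 67 mm short of this point along x; each 4 mm further lifts the edge 1 mm. Pushing then takes up to 12 N.
- tray: The red tray with pan and steel tab, hinged to the base 250 mm behind the tab's front edge; it tips up about that rear hinge and falls back by its own weight (0.5 to 0.9 kg). Resting on the base its origin and axes coincide with the cooler's (origin on the bench below the middle of the tab's front edge, x into the cooler, z up); 5 mm of lift at the tab is a tilt of 0.02 rad.
- cooler: Fixed bean cooler: black base 210 deep, 200 wide, top 60 mm above the bench, on four 25 mm feet (the thin end may pass under it, 145 free between feet); red tray on top with round aluminium pan, rim 102 above the bench. Origin on the bench below the middle of the tab's front edge; x into the cooler. Base front 45 mm, pan rim 58 behind the origin; the tab, 60 wide, runs back 40, then up to the tray.
- jar: Bystander: amber screw-top jar, 68 mm diameter, 100 mm tall; origin at the centre of its underside. Not to be moved.
- gas: Bystander: green gas canister, 84 mm diameter, 170 mm tall; origin at the centre of its underside. Not to be moved.
- meter: Bystander: black hand-held meter lying flat, 150 x 68 x 30 mm; origin at the centre of its underside. Not to be moved.
Mind the look-alikes: they are no part of the job. Of the things that look like the part that bears wedge_grip, the middle-sized one is meant.

How it is judged:
On the way:
1. the wedge's thin end is under the tab while the tray is still down (x of wedge_grip in the frame of cooler between -0.104 and -0.06 m and y of wedge_grip in the frame of cooler between -0.025 and 0.025 m and height (world z) of wedge_grip below 0.0325 m and height (world z) of tray_lip below 0.0192 m), for 0.1 s.
At the end, for the whole second after the job is handed in: Tab edge still, 2 to 9 mm above rest, carried by the wedge alone (over 0.8 N; robot off the tray). Wedge gripped (over 2 N), at rest, flat on the bench (3 mm, 4 degrees), pointing into the cooler within 14 degrees, within 25 mm of the tab's middle (height (world z) of tray_lip between 0.02 and 0.027 m and angular speed of tray below 0.03 rad/s and linear speed of wedge below 0.01 m/s and contact force between wedge and tray above 0.8 N and contact force between the fingers and wedge above 2 N and contact force between each of the arm, the fingers and tray below 0.3 N and height (world z) of wedge_grip below 0.0305 m and angle between wedge_grip's own z axis and vertical below 0.07 rad and angle between the x axis of wedge_grip and the x axis of cooler, either way round below 0.25 rad and x of wedge_grip in the frame of cooler below -0.02 m and y of wedge_grip in the frame of cooler between -0.025 and 0.025 m); the arm keeps its last pose, push and grip.
It fails at once if the jar is moved by more than 25 mm or tipped (distance of jar from where it was at the start of the episode above 0.025 m or angle between jar's own z axis and vertical above 0.3 rad).
It fails at once if the gas canister is moved by more than 25 mm or tipped (distance of gas from where it was at the start of the episode above 0.025 m or angle between gas's own z axis and vertical above 0.3 rad).
It fails at once if the meter is moved by more than 25 mm or tipped (distance of meter from where it was at the start of the episode above 0.025 m or angle between meter's own z axis and vertical above 0.3 rad).
It fails at once if the robot touches the tray with more than 2 N (contact force between any of the arm, the fingers and tray above 2 N).
It fails at once if the tab's front edge is raised more than 15 mm (height (world z) of tray_lip above 0.033 m).
It also fails if it takes over 38 s, if anything falls off the work surface, if the arm or the gripper's body presses on something with over 40 N, if the wrist force passes 120 N, or if a joint passes its speed limit or range.

## Working session

There is one attempt and no reset: what is moved stays moved. The work goes in short steps, Python scripts to look and compute and a shell command to move; the robot and the scene stay as the last step left them, time stands still between calls to the robot, and variables do not carry over. Pictures are saved under pics/ and viewed, at most 10 in all, crops included, and the job is handed in when it is done.

```bash
mkdir -p pics; python3 - <<'E'
from bench import monitor, capture, camera_params
import cv2, numpy as np
s=monitor.read_state(); print(s['time_s'],s['tcp_pos'],np.round(s['eef_rot'],3).tolist(),s['opening'])
for n in("scene","side"):
    im=capture(n); cv2.imwrite(f"pics/{n}0.png",im[:,:,::-1]); p=camera_params(n); print(n,np.round(p['K'],1).tolist(),(-p['R'].T@p['t']).round(3),p['R'].round(3).tolist())
E
```

```text
0.0 [0.23875009 0.68408223 0.23673813] [[-0.944, 0.329, -0.0], [0.329, 0.944, -0.002], [-0.0, -0.002, -1.0]] 0.09297977466495556
scene [[403.3, 0.0, 255.0], [0.0, 403.3, 194.9], [0.0, 0.0, 1.0]] [0.997 0.838 0.717] [[-0.864, 0.503, 0.012], [0.266, 0.477, -0.838], [-0.427, -0.721, -0.546]]
side [[429.3, 0.0, 255.5], [0.0, 429.3, 189.7], [0.0, 0.0, 1.0]] [0.457 0.946 0.667] [[-0.999, -0.029, -0.021], [0.002, 0.534, -0.846], [0.036, -0.845, -0.533]]
```

View pics/scene0.png

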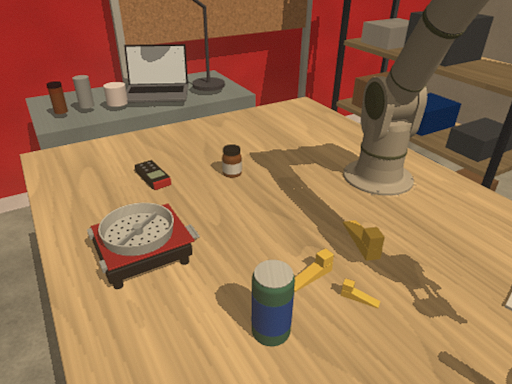

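View pics/side0.png

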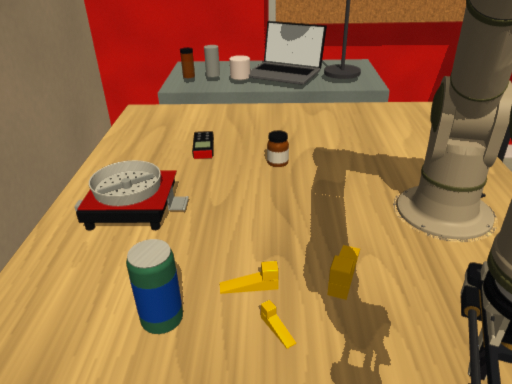

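Wedge candidates, scene/side pixels: large at (367,240)/(343,272), medium at (315,268)/(252,280), small at (360,294)/(277,325). I choose the medium one. The tab is at about (192,233)/(180,204). Next, a close crop of both views.

```bash
python3 - <<'E'
import cv2, numpy as np
a=cv2.imread("pics/scene0.png");b=cv2.imread("pics/side0.png")
def c(im,x,y,w=100,h=75): return cv2.resize(im[y:y+h,x:x+w],(400,300),interpolation=cv2.INTER_CUBIC)
v=np.vstack([np.hstack([c(a,270,235),c(b,205,240)]),np.hstack([c(a,120,200),c(b,120,165)])])
cv2.imwrite("pics/crop0.png",v)
E
```

```text
(no output)
```

View pics/crop0.png

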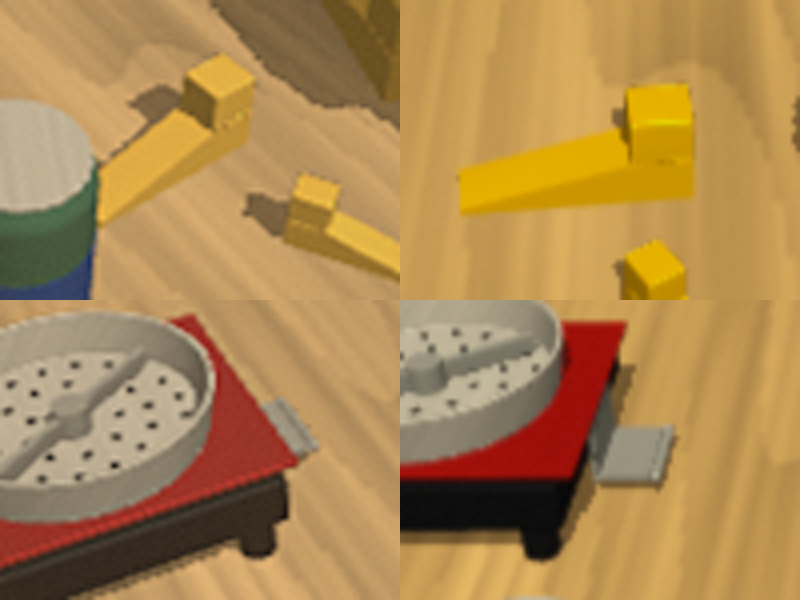

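The crop confirms the medium wedge. Its grip top is at side (262–278, 261–270), its thin end points left at (220,288), and the tab's rolled edge runs from side (188,197) to (185.5,211). I'll cast rays from these pixels.

```bash
cat > h.py <<'E'
import numpy as np, cv2
from bench import monitor, capture, camera_params
def ray(n,uv,s=None):
    p=camera_params(n); d=np.linalg.inv(p['K'])@[uv[0],uv[1],1.]
    if n=="wrist":
        M=np.array(p['mount']); R=np.array(s['eef_rot']); return R@M[:3,3]+np.array(s['tcp_pos']), R@M[:3,:3]@d
    return -p['R'].T@p['t'], p['R'].T@d
def hit(n,uv,z,s=None):
    o,d=ray(n,uv,s); return (o+d*(z-o[2])/d[2])[:2]
E
python3 - <<'E'
from h import *
P=lambda n,l,z:np.array([hit(n,u,z) for u in l])
t=P("side",[(262,262),(277.5,261.3),(278,269.5),(262.5,270.5)],.055);print("top side",t.round(3).tolist(),t.mean(0).round(4))
t=P("scene",[(316,257),(325,249),(333,254.5),(324,264)],.055);print("top scene",t.round(3).tolist(),t.mean(0).round(4))
b=P("side",[(220.5,293.5),(278.3,288.8)],0.);d=b[0]-b[1];print("base near edge",b.round(4).tolist(),np.hypot(*d),np.degrees(np.arctan2(d[1],d[0])))
for n,l in(("side",[(188,197.5),(185.5,211)]),("scene",[(190,225.5),(199,235.5)])):
    t=P(n,l,.018);d=t[1]-t[0];print(n,"lip",t.round(4).tolist(),t.mean(0).round(4),np.hypot(*d),np.degrees(np.arctan2(d[1],d[0])))
for n,l in(("side",[(176,172),(164,206)]),("scene",[(167,204),(194,241)]),):
    t=P(n,l,.07);d=t[1]-t[0];print("tray front edge",n,t.round(3).tolist(),np.hypot(*d),np.degrees(np.arctan2(d[1],d[0])))
for n,u,z in(("side",(162,325),0),("scene",(271,338),0),("side",(278,162),0),("scene",(232,175),0)):print(n,hit(n,u,z).round(3))
E
```

```text
top side [[0.476, 0.263], [0.444, 0.26], [0.443, 0.285], [0.475, 0.288]] [0.4594 0.2741]
top scene [[0.489, 0.277], [0.452, 0.264], [0.447, 0.29], [0.488, 0.306]] [0.469  0.2841]
base near edge [[0.5639, 0.2998], [0.4419, 0.2852]] 0.12285439922261998 6.830265642911128
side lip [[0.6865, -0.0418], [0.6826, 0.0231]] [ 0.6846 -0.0093] 0.06505381116685924 93.45804270583508
scene lip [[0.6915, -0.0366], [0.6874, 0.0172]] [ 0.6895 -0.0097] 0.05399275949979537 94.36459284153212
tray front edge side [[0.723, -0.093], [0.722, 0.076]] 0.16876552265263095 90.53419514881165
tray front edge scene [[0.732, -0.096], [0.73, 0.092]] 0.1880956477270702 90.7038434853036
side [0.67  0.384]
scene [0.685 0.386]
side [ 0.434 -0.278]
scene [ 0.443 -0.258]
```

```bash
python3 -m inch '[{"tx":-0.03,"ty":-0.027,"yaw":-0.05,"claw":1},{"tx":-0.06,"ty":-0.054,"yaw":-0.1,"claw":1},{"tx":-0.09,"ty":-0.082,"yaw":-0.15,"claw":1},{"tx":-0.12,"ty":-0.109,"yaw":-0.2,"claw":1},{"tx":-0.15,"ty":-0.136,"yaw":-0.25,"claw":1},{"tx":-0.18,"ty":-0.163,"yaw":-0.3,"claw":1},{"tx":-0.21,"ty":-0.19,"yaw":-0.35,"claw":1},{"tx":-0.24,"ty":-0.218,"yaw":-0.4,"claw":1},{"tx":-0.27,"ty":-0.245,"yaw":-0.46,"claw":1},{"tx":-0.29,"ty":-0.263,"yaw":-0.46,"claw":1}]'; python3 -c "
from h import *
s=monitor.read_state();R=s['eef_rot'];print(s['time_s'],s['tcp_pos'],R.round(3).tolist(),R.T@(np.array([.455,.274,.2])-s['tcp_pos']))"
```

```text
0.1 [0.23878323 0.68411626 0.23685323] [[-0.944, 0.329, -0.0], [0.329, 0.944, -0.001], [-0.0, -0.001, -1.0]] [-0.33926357 -0.31592689  0.03733142]validation failed for argument at $[0]...
```

```bash
python3 -m inch '[{"tx":-0.03,"ty":-0.027,"tz":0,"yaw":-0.05,"claw":1},{"tx":-0.06,"ty":-0.054,"tz":0,"yaw":-0.1,"claw":1},{"tx":-0.09,"ty":-0.082,"tz":0,"yaw":-0.15,"claw":1},{"tx":-0.12,"ty":-0.109,"tz":0,"yaw":-0.2,"claw":1},{"tx":-0.15,"ty":-0.136,"tz":0,"yaw":-0.25,"claw":1},{"tx":-0.18,"ty":-0.163,"tz":0,"yaw":-0.3,"claw":1},{"tx":-0.21,"ty":-0.19,"tz":0,"yaw":-0.35,"claw":1},{"tx":-0.24,"ty":-0.218,"tz":0,"yaw":-0.4,"claw":1},{"tx":-0.27,"ty":-0.245,"tz":0,"yaw":-0.46,"claw":1},{"tx":-0.29,"ty":-0.263,"tz":0,"yaw":-0.46,"claw":1}]'; python3 -c "
from h import *
s=monitor.read_state();R=s['eef_rot'];print(s['time_s'],s['tcp_pos'],R.round(3).tolist(),R.T@(np.array([.455,.274,.2])-s['tcp_pos']))"
```

```text
time_s: 0.93
tcp_pos: [0.4276, 0.3365, 0.2374]
eef_rot: [[-0.992, -0.125, 0.0], [-0.125, 0.992, -0.002], [0.0, -0.002, -1.0]]
force: [0.4, -0.0, 0.3]
opening: 0.0931
gripper_force: 0.0
0.9333 [0.42759768 0.33649053 0.23744763] [[-0.992, -0.125, 0.0], [-0.125, 0.992, -0.002], [0.0, -0.002, -1.0]] [-0.01940457 -0.06535279  0.03756002]
```

```bash
python3 -m inch '[{"tx":-0.01,"ty":-0.03,"tz":0.015,"yaw":0,"claw":1},{"tx":-0.02,"ty":-0.058,"tz":0.03,"yaw":0,"claw":1},{"tx":-0.024,"ty":-0.067,"tz":0.037,"yaw":0,"claw":1},{"tx":-0.024,"ty":-0.067,"tz":0.037,"yaw":0,"claw":1},{"tx":-0.024,"ty":-0.067,"tz":0.037,"yaw":0,"claw":1}]' | head -2; python3 - <<'E'
from h import *
s=monitor.read_state();im=capture("wrist");p=camera_params("wrist");print(np.array(p['mount']).round(3).tolist(),s['tcp_pos'])
np.save("w1.npy",im);cv2.imwrite("pics/w1.png",im[:,:,::-1])
E
```

```text
time_s: 1.35
tcp_pos: [0.458, 0.2775, 0.2005]
[[-0.0, -0.954, -0.3, 0.085], [1.0, -0.0, 0.0, 0.001], [-0.0, -0.3, 0.954, -0.147], [0.0, 0.0, 0.0, 1.0]] [0.45798846 0.27746257 0.2004532 ]
```

View pics/w1.png

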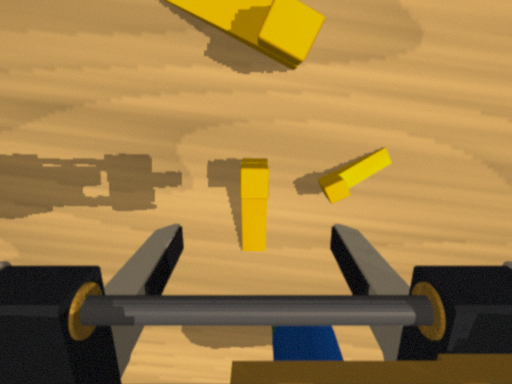

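The wrist view shows the wedge at (242–268, 158–250), aligned with the jaws. The grip's top face spans about (242–268, 167–198) and the thin end points down at row 250.

```bash
python3 - <<'E'
from h import *
s=monitor.read_state();im=np.load("w1.npy")
hsv=cv2.cvtColor(im,cv2.COLOR_RGB2HSV);m=cv2.inRange(hsv,(20,190,90),(35,255,255))[150:260,225:290]
for r in range(0,110,6):
    c=np.where(m[r])[0]
    if len(c):print(r+150,c.min()+225,c.max()+225,end=' | ')
print(hsv[155:205:3,255,2])
for rr in((167,198),):
    t=np.array([hit("wrist",(u,v),.055,s) for v in rr for u in(241.5,268.5)]);print(t.round(4).tolist(),t.mean(0).round(4))
e=np.array([hit("wrist",(u,250.5),.004,s) for u in(242.5,266.5)]);print(e.round(4).tolist(),e.mean(0))
E
```

```text
162 241 267 | 168 240 268 | 174 240 268 | 180 240 268 | 186 240 268 | 192 240 267 | 198 241 267 | 204 241 266 | 210 242 266 | 216 242 266 | 222 242 265 | 228 242 265 | 234 242 265 | 240 242 265 | 246 242 265 | [207 164 139 140 147 227 227 229 228 228 229 228 229 228 224 228 228]
[[0.4437, 0.2623], [0.4402, 0.2899], [0.4773, 0.266], [0.4737, 0.2945]] [0.4587 0.2782]
[[0.5684, 0.2749], [0.5644, 0.3065]] [0.56642229 0.2906814 ]
```

The wedge grip is at about (0.459, 0.278) with a yaw of about 7°, so the TCP is already over it. Descend and grip.

```bash
python3 -m inch '[{"tx":0,"ty":0,"tz":0.03,"yaw":0,"claw":1},{"tx":0,"ty":0,"tz":0.06,"yaw":0,"claw":1},{"tx":0,"ty":0,"tz":0.09,"yaw":0,"claw":1},{"tx":0,"ty":0,"tz":0.12,"yaw":0,"claw":1},{"tx":0,"ty":0,"tz":0.145,"yaw":0,"claw":1},{"tx":0,"ty":0,"tz":0.16,"yaw":0,"claw":1},{"tx":0,"ty":0,"tz":0.167,"yaw":0,"claw":1},{"tx":0,"ty":0,"tz":0.167,"yaw":0,"claw":1},{"tx":0,"ty":0,"tz":0.167,"yaw":0,"claw":1}]'; python3 -m inch '[{"tx":0,"ty":0,"tz":0,"yaw":0,"claw":-1},{"tx":0,"ty":0,"tz":0,"yaw":0,"claw":-1},{"tx":0,"ty":0,"tz":0,"yaw":0,"claw":-1},{"tx":0,"ty":0,"tz":0,"yaw":0,"claw":-1},{"tx":0,"ty":0,"tz":0,"yaw":0,"claw":-1},{"tx":0,"ty":0,"tz":0,"yaw":0,"claw":-1},{"tx":0,"ty":0,"tz":0,"yaw":0,"claw":-1},{"tx":0,"ty":0,"tz":0,"yaw":0,"claw":-1},{"tx":0,"ty":0,"tz":0,"yaw":0,"claw":-1},{"tx":0,"ty":0,"tz":0,"yaw":0,"claw":-1}]' 35
```

```text
time_s: 2.15
tcp_pos: [0.458, 0.2785, 0.0341]
eef_rot: [[-0.992, -0.125, 0.0], [-0.125, 0.992, 0.001], [-0.0, 0.001, -1.0]]
force: [0.1, 0.5, -0.3]
opening: 0.0926
gripper_force: 0.0
time_s: 2.98
tcp_pos: [0.4581, 0.277, 0.0336]
eef_rot: [[-0.992, -0.124, -0.0], [-0.124, 0.992, -0.0], [0.0, -0.0, -1.0]]
force: [-0.0, -1.4, -0.2]
opening: 0.0308
gripper_force: 0.5
```

```bash
python3 -m inch '[{"tx":0,"ty":0,"tz":0,"yaw":0,"claw":-1},{"tx":0,"ty":0,"tz":0,"yaw":0,"claw":-1},{"tx":0,"ty":0,"tz":0,"yaw":0,"claw":-1},{"tx":0,"ty":0,"tz":0,"yaw":0,"claw":-1}]' 35; python3 -m inch '[{"tx":-0.002,"ty":-0.015,"tz":0,"yaw":0.01,"claw":-1},{"tx":-0.005,"ty":-0.033,"tz":0,"yaw":0.02,"claw":-1},{"tx":-0.008,"ty":-0.052,"tz":0,"yaw":0.03,"claw":-1},{"tx":-0.011,"ty":-0.071,"tz":0,"yaw":0.04,"claw":-1},{"tx":-0.014,"ty":-0.09,"tz":0,"yaw":0.05,"claw":-1},{"tx":-0.017,"ty":-0.11,"tz":0,"yaw":0.06,"claw":-1},{"tx":-0.02,"ty":-0.128,"tz":0,"yaw":0.07,"claw":-1},{"tx":-0.022,"ty":-0.143,"tz":0,"yaw":0.08,"claw":-1},{"tx":-0.023,"ty":-0.149,"tz":0,"yaw":0.08,"claw":-1},{"tx":-0.023,"ty":-0.149,"tz":0,"yaw":0.08,"claw":-1}]'
```

```text
time_s: 3.32
tcp_pos: [0.4581, 0.2771, 0.0336]
eef_rot: [[-0.992, -0.124, -0.0], [-0.124, 0.992, -0.0], [0.0, -0.0, -1.0]]
force: [-0.7, -0.5, -1.5]
opening: 0.0295
gripper_force: 34.6
time_s: 4.15
tcp_pos: [0.4998, 0.1306, 0.0336]
eef_rot: [[-0.999, -0.042, 0.0], [-0.042, 0.999, -0.001], [-0.0, -0.001, -1.0]]
force: [-0.1, 0.6, -0.8]
opening: 0.0299
gripper_force: 34.6
```

```bash
python3 -m inch '[{"tx":-0.004,"ty":-0.015,"tz":0,"yaw":0,"claw":-1},{"tx":-0.008,"ty":-0.034,"tz":0,"yaw":0,"claw":-1},{"tx":-0.013,"ty":-0.053,"tz":0,"yaw":0,"claw":-1},{"tx":-0.017,"ty":-0.072,"tz":0,"yaw":0,"claw":-1},{"tx":-0.022,"ty":-0.092,"tz":0,"yaw":0,"claw":-1},{"tx":-0.026,"ty":-0.111,"tz":0,"yaw":0,"claw":-1},{"tx":-0.03,"ty":-0.128,"tz":0,"yaw":0,"claw":-1},{"tx":-0.033,"ty":-0.14,"tz":0,"yaw":0,"claw":-1},{"tx":-0.034,"ty":-0.144,"tz":0,"yaw":0,"claw":-1},{"tx":-0.034,"ty":-0.144,"tz":0,"yaw":0,"claw":-1}]'; python3 - <<'E'
from h import *
o=[]
for n,x,y in(("side",140,140),("scene",130,190),("wrist",156,200)):
    im=capture(n);np.save(n+"2.npy",im);w,h=(100,75) if n!="wrist" else (200,150)
    o.append(cv2.resize(im[y:y+h,x:x+w],(400,300),interpolation=cv2.INTER_CUBIC))
o.append(o[0]*0);cv2.imwrite("pics/c2.png",np.vstack([np.hstack(o[:2]),np.hstack(o[2:])])[:,:,::-1])
E
```

```text
time_s: 4.98
tcp_pos: [0.5401, -0.0101, 0.0336]
eef_rot: [[-0.999, -0.044, 0.0], [-0.044, 0.999, 0.0], [-0.0, 0.0, -1.0]]
force: [0.5, 0.7, -0.9]
opening: 0.03
gripper_force: 34.6
```

View pics/c2.png

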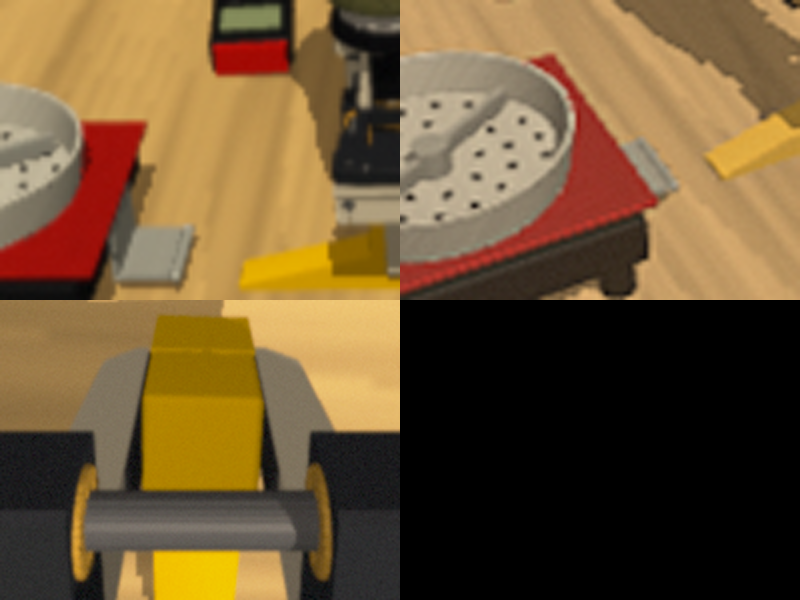

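The side crop shows the tab's edge from (188,197) to (185.5,211) and the wedge tip at (201,206–212), just in front of it and roughly in line. I'll check the relative offset next.

```bash
python3 - <<'E'
from h import *
f=lambda n,u,z:hit(n,u,z).round(4)
print("side lip",f("side",(188.2,197.3),.018),f("side",(185.5,211),.018)," tip",f("side",(201.2,205.2),.004),f("side",(200.5,211.3),.004))
print("scene lip",f("scene",(190.5,225.5),.018),f("scene",(199.3,236),.018)," tip",f("scene",(206.8,229),.004),f("scene",(210.3,234.5),.004))
for n in("side","scene"):  # red tray front edge
    im=np.load(n+"2.npy");m=cv2.inRange(cv2.cvtColor(im,cv2.COLOR_RGB2HSV),(0,180,80),(8,255,255))|cv2.inRange(cv2.cvtColor(im,cv2.COLOR_RGB2HSV),(172,180,80),(180,255,255))
    m[:, 230:]=0; m[:165 if n=="side" else 195]=0; m[260:]=0
    L=[]
    for r in range(175,208,3) if n=="side" else range(208,238,3):
        c=np.where(m[r])[0]
        if len(c):L.append(hit(n,(c.max()+.5,r),.07))
    L=np.array(L);print(n,L[0],L[-1],np.degrees(np.arctan(np.polyfit(L[:,1],L[:,0],1)[0])))
E
```

```text
side lip [ 0.6861 -0.0428] [0.6826 0.0231]  tip [ 0.6487 -0.0245] [0.6466 0.0046]
scene lip [ 0.6903 -0.0359] [0.6876 0.0196]  tip [ 0.65   -0.0155] [0.6518 0.0122]
side [ 0.72442082 -0.07649268] [0.72143999 0.07119189] -1.1562888050171602
scene [ 0.73062305 -0.07240387] [0.72839587 0.06583153] -0.6896307446351726
```

```bash
python3 -m inch '[{"tx":-0.008,"ty":0,"tz":0,"yaw":0,"claw":-1},{"tx":-0.016,"ty":0,"tz":0,"yaw":0,"claw":-1},{"tx":-0.024,"ty":0,"tz":0,"yaw":0,"claw":-1},{"tx":-0.032,"ty":0,"tz":0,"yaw":0,"claw":-1},{"tx":-0.04,"ty":0,"tz":0,"yaw":0,"claw":-1},{"tx":-0.048,"ty":0,"tz":0,"yaw":0,"claw":-1},{"tx":-0.056,"ty":0,"tz":0,"yaw":0,"claw":-1},{"tx":-0.062,"ty":0,"tz":0,"yaw":0,"claw":-1},{"tx":-0.066,"ty":0,"tz":0,"yaw":0,"claw":-1},{"tx":-0.066,"ty":0,"tz":0,"yaw":0,"claw":-1}]';python3 -m inch '[{"tx":0,"ty":0,"tz":0,"yaw":0,"claw":-1},{"tx":0,"ty":0,"tz":0,"yaw":0,"claw":-1},{"tx":0,"ty":0,"tz":0,"yaw":0,"claw":-1},{"tx":-0.002,"ty":0,"tz":0,"yaw":0,"claw":-1},{"tx":-0.004,"ty":0,"tz":0,"yaw":0,"claw":-1},{"tx":-0.006,"ty":0,"tz":0,"yaw":0,"claw":-1},{"tx":-0.006,"ty":0,"tz":0,"yaw":0,"claw":-1}]'; python3 -m inch '[{"tx":-0.002,"ty":0,"tz":0,"yaw":0,"claw":-1},{"tx":-0.004,"ty":0,"tz":0,"yaw":0,"claw":-1},{"tx":-0.004,"ty":0,"tz":0,"yaw":0,"claw":-1}]'; python3 -m inch '[{"tx":-0.002,"ty":0,"tz":0,"yaw":0,"claw":-1},{"tx":-0.004,"ty":0,"tz":0,"yaw":0,"claw":-1},{"tx":-0.004,"ty":0,"tz":0,"yaw":0,"claw":-1}]';python3 -m inch '[{"tx":-0.002,"ty":0,"tz":0,"yaw":0,"claw":-1},{"tx":-0.004,"ty":0,"tz":0,"yaw":0,"claw":-1},{"tx":-0.004,"ty":0,"tz":0,"yaw":0,"claw":-1}]'
```

```text
time_s: 5.97
tcp_pos: [0.6067, -0.0073, 0.0336]
eef_rot: [[-0.999, -0.044, 0.001], [-0.044, 0.999, 0.0], [-0.001, 0.0, -1.0]]
force: [0.9, -0.1, -0.7]
opening: 0.0299
gripper_force: 34.6
time_s: 6.55
tcp_pos: [0.6123, -0.007, 0.0337]
eef_rot: [[-0.999, -0.044, 0.001], [-0.044, 0.999, 0.0], [-0.001, 0.0, -1.0]]
force: [-0.1, 0.1, -0.5]
opening: 0.0296
gripper_force: 34.6
time_s: 6.8
tcp_pos: [0.6163, -0.0068, 0.0337]
eef_rot: [[-0.999, -0.044, 0.001], [-0.044, 0.999, 0.0], [-0.001, 0.0, -1.0]]
force: [-0.5, -0.0, -0.9]
opening: 0.03
gripper_force: 34.6
time_s: 7.05
tcp_pos: [0.6196, -0.0067, 0.0336]
eef_rot: [[-0.999, -0.044, -0.001], [-0.044, 0.999, -0.0], [0.001, -0.0, -1.0]]
force: [-1.5, -0.7, 0.8]
opening: 0.0298
gripper_force: 34.6
time_s: 7.3
tcp_pos: [0.6208, -0.0072, 0.0337]
eef_rot: [[-0.999, -0.044, -0.006], [-0.044, 0.999, -0.001], [0.006, -0.001, -1.0]]
force: [-10.5, -1.9, 9.8]
opening: 0.0303
gripper_force: 34.9
```

Contact felt at x ≈ 0.620. Advance in small steps.

```bash
python3 -m inch '[{"tx":-0.002,"ty":0,"tz":0,"yaw":0,"claw":-1},{"tx":-0.004,"ty":0,"tz":0,"yaw":0,"claw":-1},{"tx":-0.004,"ty":0,"tz":0,"yaw":0,"claw":-1},{"tx":-0.004,"ty":0,"tz":0,"yaw":0,"claw":-1}]';python3 -m inch '[{"tx":-0.002,"ty":0,"tz":0,"yaw":0,"claw":-1},{"tx":-0.004,"ty":0,"tz":0,"yaw":0,"claw":-1},{"tx":-0.004,"ty":0,"tz":0,"yaw":0,"claw":-1},{"tx":-0.004,"ty":0,"tz":0,"yaw":0,"claw":-1}]'
```

```text
time_s: 7.63
tcp_pos: [0.6242, -0.0071, 0.0336]
eef_rot: [[-0.999, -0.044, -0.006], [-0.044, 0.999, -0.002], [0.006, -0.001, -1.0]]
force: [-12.2, -1.3, 10.0]
opening: 0.0297
gripper_force: 35.0
time_s: 7.97
tcp_pos: [0.6284, -0.0069, 0.0336]
eef_rot: [[-0.999, -0.044, -0.006], [-0.044, 0.999, -0.001], [0.006, -0.001, -1.0]]
force: [-11.1, -1.1, 10.1]
opening: 0.0298
gripper_force: 35.0
```

```bash
python3 -m inch '[{"tx":-0.002,"ty":0,"tz":0,"yaw":0,"claw":-1},{"tx":-0.004,"ty":0,"tz":0,"yaw":0,"claw":-1},{"tx":-0.006,"ty":0,"tz":0,"yaw":0,"claw":-1},{"tx":-0.008,"ty":0,"tz":0,"yaw":0,"claw":-1},{"tx":-0.01,"ty":0,"tz":0,"yaw":0,"claw":-1},{"tx":-0.011,"ty":0,"tz":0,"yaw":0,"claw":-1},{"tx":-0.011,"ty":0,"tz":0,"yaw":0,"claw":-1},{"tx":-0.011,"ty":0,"tz":0,"yaw":0,"claw":-1},{"tx":-0.011,"ty":0,"tz":0,"yaw":0,"claw":-1},{"tx":-0.011,"ty":0,"tz":0,"yaw":0,"claw":-1}]'; python3 - <<'E'
from h import *
o=[]
for n,x,y in(("side",120,140),("scene",120,190)):
    im=capture(n);np.save(n+"3.npy",im)
    for a in(np.load(n+"2.npy"),im): o.append(cv2.resize(a[y:y+75,x:x+100],(400,300),interpolation=cv2.INTER_CUBIC))
cv2.imwrite("pics/c3.png",np.vstack([np.hstack(o[:2]),np.hstack(o[2:])])[:,:,::-1])
E
```

```text
time_s: 8.8
tcp_pos: [0.6395, -0.0062, 0.0336]
eef_rot: [[-0.999, -0.044, -0.006], [-0.044, 0.999, -0.001], [0.006, -0.001, -1.0]]
force: [-10.8, -0.9, 10.0]
opening: 0.0297
gripper_force: 35.0
```

View pics/c3.png

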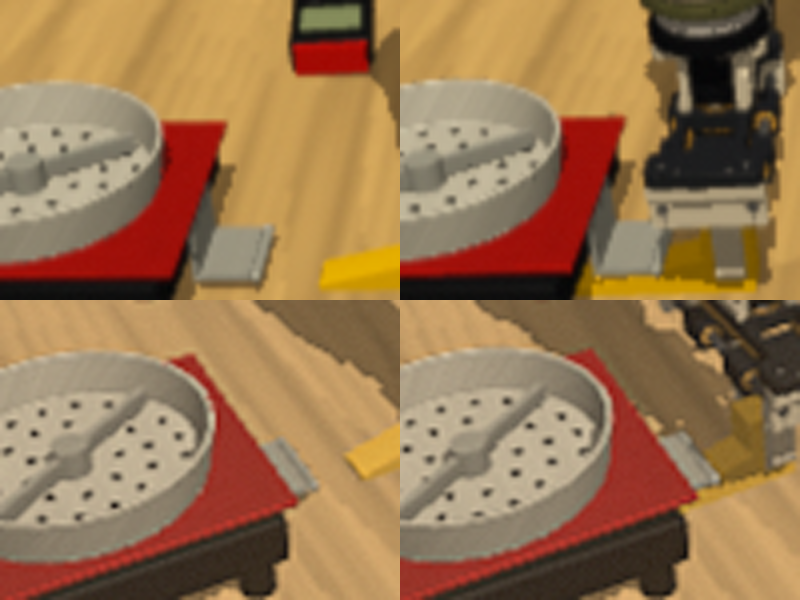

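Comparing before and after, the tab and the tray's front have risen 1–2 px in the side view (near tab corner from crop row 285 to 278). That matches the 5 mm expected from 20 mm of travel past contact. The fingers are clear of the tray. I'll hold, check that it is steady, and hand in.

```bash
python3 -m inch '[{"tx":0,"ty":0,"tz":0,"yaw":0,"claw":-1},{"tx":0,"ty":0,"tz":0,"yaw":0,"claw":-1},{"tx":0,"ty":0,"tz":0,"yaw":0,"claw":-1},{"tx":0,"ty":0,"tz":0,"yaw":0,"claw":-1},{"tx":0,"ty":0,"tz":0,"yaw":0,"claw":-1},{"tx":0,"ty":0,"tz":0,"yaw":0,"claw":-1}]' && python3 -c "
from bench import monitor,manip
s=monitor.read_state();print(abs(s['dq']).max());print(manip.sign_off())"
```

```text
time_s: 9.4
tcp_pos: [0.6395, -0.0062, 0.0336]
eef_rot: [[-0.999, -0.044, -0.006], [-0.044, 0.999, -0.001], [0.006, -0.001, -1.0]]
force: [-11.1, -1.1, 9.0]
opening: 0.0299
gripper_force: 35.0
0.0016982425603522837
the job is handed in; nothing more can be done
None
```

I handed the job in at 9.4 s: the medium wedge is under the middle of the tab and still gripped at 35 N. It had stopped moving, with the tab raised about 5 mm (worked out from 20 mm of travel past contact; the pictures agree roughly), but sign-off returned no verdict.

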